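# Reject a ceramic blank: open the gate and slide it off the inspection nest into the bin

### The arm

A 6-joint arm with a two-finger parallel gripper is mounted at the origin on a cart in front of the work surface, level with it; the furniture and walls round the work are solid. World frame = base frame: x ahead of the robot, y to its left, z up, the work surface at z = 0. Lengths are in m, angles in rad, forces in N, time in s.
With the tool pointing down it reaches from about 0.225 to 0.875 m from the base axis. Payload 3.4 kg.
Tool frame: the origin (TCP) lies on the centre line of the jaws, within the pads' length; the fingertips stand 22 mm ahead of it and the grasp point (between the pads) lies 3 mm ahead of it; z points along the fingers, y is the line along which they close (so a half turn about z gives the same grasp; the last joint's range is limited). The gripper opens to 85 mm and grips with 20 to 120 N. Pads are 22 mm wide; open, the fingers measure 114 mm over their backs; the gripper's body (76 mm by 85 mm) begins 54 mm behind the grasp point. The pads swing forward as they close: fully open they stand 13 mm farther back than shut.
Start: joints at [-1.4, 0.276, 1.505, -0, 1.361, -0.121], TCP at [0.165, -0.551, 0.253] pointing down, gripper open.
Joint ranges: [-2.89, 2.89], [-0.75, 2.08], [0.22, 2.7], [-1.18, 4.32], [0.11, 2.71], [-2.7, 2.7]. Speed limits (rad/s): [2.57, 2.57, 3.14, 3.14, 3.14, 3.14].

### API

Orientations are given as a unit quaternion [x, y, z, w].
In Python, from bench import bot gives the robot as it stands.
- The arm moves only by the tool send_rows, never from a script. Its argument "moves" is a list of rows, each a list of 5 numbers: the shift along the tool's x, y, z in mm, then the turn about the tool's z in degrees, then the opening, from -1 (shut) to 1 (fully open). In form: [[tx, ty, tz, turn, gripper], ...]. A call has 1 to 10 rows; each row is the pose to reach, as a shift and turn from the pose commanded when the call began, along the tool's axes at that moment; what a row does not reach only later rows make up. A row lasts 1/8 s, in which the tool goes at most 62.5 mm and 10.7 degrees, less where a joint would pass 70% of its speed; a pose out of reach is approached as far as the arm can. A call with a gripper value outside its range is refused whole. The fingers move at their own pace and stop on an object; the grip force is fixed at half the most. Time passes only in rows, so rows that repeat a pose let the fingers close. It gives the time, the measured TCP pose, the force, the opening and the grip force at its end, in the units of the state.
- bot.get_obs(): the state, without advancing time (a new reading comes with each control period).
- bot.snapshot(name): name is "scene" or "top" or "wrist"; returns a dict with "color" (400x640x3 uint8, blue, green, red), "camera_matrix" (3x3 intrinsics, pixels), "R" (3x3) and "t" (3): a world point X has camera coordinates R X + t. Camera axes: x right, y down, z forward; pixel columns grow to the right and rows downward; lengths in m; the calibration is good to about 2 mm. A picture is of the moment at which its call begins. There is no depth.
- bot.hand_in(): hands the job in; it is judged then, once.
The state is a dict: "time": time; "joint_positions": joint angles; "dq": joint speeds; "tau": joint torques, N m; "tool_pos": TCP position; "orientation": TCP orientation; "force": force on the tool from outside, world axes, zero at the start; "ft_torque": the same for the moment, N m; "gripper_width": finger opening in m; "gripper_force": force on a finger pad.
Only numpy, scipy, OpenCV 4.12 (cv2) and the standard library are available. Lean on these libraries where they do the work, as an engineer would, in place of code of your own. Each camera call takes 0.05 s, during which the arm holds its last target. There are 200 camera calls.

### The job

The ceramic circuit blank in the inspection nest is a reject. Slide the nest's yellow gate fully open, then, with light fingertip pressure (well under 20 N, it is brittle), slide the blank along its channel and off the open front lip so that it drops into the red reject bin standing below. Do not lift the blank out, leave the gate open and the bin where it stands, and leave the tally counter and the label roll alone.

Things in the scene. Friction and masses are not known exactly. Their poses are not given: they have to be found in the camera images.
- nest: Fixed inspection nest. Origin on the worktop under the channel; +x to its closed rear, -x to its open front, +y to the side the gate opens to. Deck top at z = 68 mm, x -45 to +55, y -36 to +112 mm. A channel along x, y -26 to +26 mm, runs between blue rails 9 mm wide to a blue rear wall with its face at x = +45 mm; rails and wall stand 7 mm above the deck.
- lip (a point): Middle of the deck's open front edge, on the deck top: x = -45, y = 0, z = 68 mm in the nest's frame, same axes. Past it the blank falls into the bin. The deck is smooth: the blank slides on it with a friction coefficient of about 0.25 (it varies).
- blank: Loose white ceramic plate with copper pads, 60 (x) by 50 (y) by 6 mm, about 60 g. Origin: centre of its underside. Lies flat in the channel behind the gate, top 1 mm below the rails, 1 mm from each rail, 1 to 5 mm from the rear wall: no room to grip it or get behind it. Grippy fingertips pressed on its top drag it along. It cracks if borne on with over 20 N.
- reject_bin: Loose red picking bin, 116 (x) by 82 (y) by 53 mm high, walls 2 mm, front wall (-x) only 23 mm high, 0.4 kg. Origin: centre of its underside. Stands in front of the nest, its rear wall tucked about 10 mm under the lip. The connectors seen on its floor do not hinder anything.
- gate (a joint): Travel of the yellow gate along the nest's +y, m: 0 shut (across the channel, 10 mm behind the lip), 0.058 fully open at its end stop, leaving the channel free. It stays where it is left; 2 to 3 N moves it.
- gate_grip (a point): Point on the gate's upright black grip tab, 33 mm above the deck. The tab is 12 by 12 mm in section; its top is 8.5 mm above this point, its foot 19 mm below. With the gate shut it is at x = -33, y = +38 mm in the nest's frame, beside the channel; it moves with the gate.
- tally: White and steel tally counter with a finger ring, 76 by 51 by 25 mm, lying behind the nest to its right; origin at the centre of its underside.
- labels: Roll of white labels lying flat, 70 by 95 mm, 30 mm high, left of the nest; origin at the centre of its underside.
Things that resemble listed ones, but are neither listed nor needed, are in the scene too. There is more than one size of the reject_bin; the job needs the smaller. Of the things that look like the blank, the larger one is meant.

How it is judged:
On the way, in this order (a step that is already met when the one before it is completed fails the run):
1. the gate is slid fully open (joint over 0.052 m) while the blank still lies in its place behind it (value of joint gate above 0.052 m and x of blank in the frame of nest above -0.01 m), for 0.2 s.
2. the blank lies in the bin (x of blank in the frame of reject_bin between -0.058 and 0.058 m and y of blank in the frame of reject_bin between -0.041 and 0.041 m and z of blank in the frame of reject_bin between -0.01 and 0.045 m), for 0.2 s.
At the end, for the whole second after the job is handed in: The blank rests inside the bin (its origin within the bin's walls and less than 45 mm above the bin's base), the gate is still open (over 0.050 m) and the bin stands upright (within 0.1 rad) (all of step 2 and linear speed of blank below 0.02 m/s and value of joint gate above 0.05 m and angle between reject_bin's own z axis and vertical below 0.1 rad); the robot touches nothing.
It fails at once if the fingers or the arm bear on the blank with more than 20 N (contact force between any of the fingers, the arm and blank above 20 N).
It fails at once if the blank is lifted more than 15 mm above the deck (z of blank in the frame of nest above 0.083 m).
It fails at once if the bin is moved more than 25 mm (distance of reject_bin from where it was at the start of the episode above 0.025 m).
It fails at once if the tally counter or the label roll is moved more than 20 mm (distance of any of tally, labels from where it was at the start of the episode above 0.02 m).
It also fails if it takes over 48 s, if anything falls off the work surface, if the arm or the gripper's body presses on something with over 40 N, if the wrist force passes 120 N, or if a joint passes its speed limit or range.

## Working session

There is one attempt and no reset: what is moved stays moved. The work goes in short steps, Python scripts to look and compute and a tool call to move; the robot and the scene stay as the last step left them, time stands still between calls to the robot, and variables do not carry over. Pictures are saved under pics/ and viewed, at most 10 in all, crops included, and the job is handed in when it is done.

Besides the shell and the picture viewer there is one more tool, called after "Emit:" as a command line: name --pt "numbers of a row" for each row, then --argument value for the rest. send_rows: Moves the arm, as the interface text tells. Its arguments: {"type":"object","properties":{"moves":{"type":"array","items":{"type":"array","items":{"type":"number"}}}},"required":["moves"]}

```bash
mkdir -p pics; cat > h.py <<'E'
import numpy as np,cv2
from bench import bot
def ray(s,uv,z):
    K,R,t=map(np.array,(s["camera_matrix"],s["R"],s["t"]))
    c=-R.T@t; d=R.T@np.linalg.inv(K)@np.array([uv[0],uv[1],1.])
    return c+d*(z-c[2])/d[2]
E
python3 - <<'E'
from h import *
import pickle
for n in("scene","top"):
    s=bot.snapshot(n); pickle.dump(s,open(n+".pkl","wb")); cv2.imwrite(f"pics/{n}0.png",s["color"])
    print(n,-np.array(s["R"]).T@np.array(s["t"]))
print(bot.get_obs())
E
```

```text
scene [-0.01949611  0.63492901  0.61584174]
top [0.47084084 0.33537987 0.93436716]
{'time': 0.1, 'joint_positions': array([-1.40004032e+00,  2.76516787e-01,  1.50599315e+00,  5.71709029e-06,
        1.36070691e+00, -1.21021343e-01]), 'dq': array([ 0.00077609, -0.00154321, -0.00431455, -0.00052824, -0.00096723,
        0.00055928]), 'tau': array([ 1.09885212e-03, -4.17701948e+01, -2.46404511e+01, -1.20825789e-04,
        5.76004823e-03,  1.40535971e-05]), 'tool_pos': array([ 0.16531262, -0.55027316,  0.25254005]), 'orientation': array([ 9.89376869e-01,  1.45371081e-01, -1.73982761e-05, -8.11916030e-04]), 'force': array([-0.29225309, -0.32033249,  0.33573834]), 'ft_torque': array([-0.00674644, -0.03940841,  0.01605799]), 'gripper_force': 0.0, 'gripper_width': 0.08540816076710656}
```

View pics/top0.png

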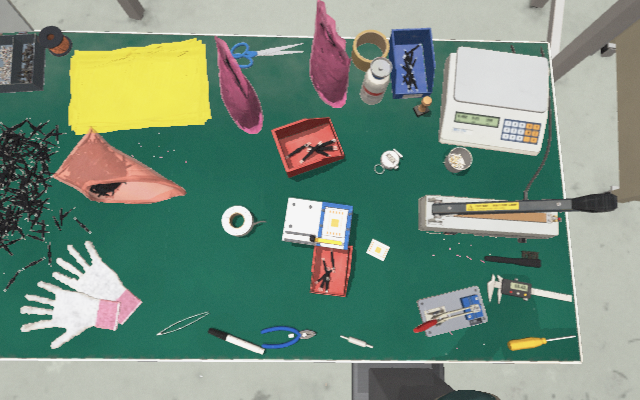

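View pics/scene0.png

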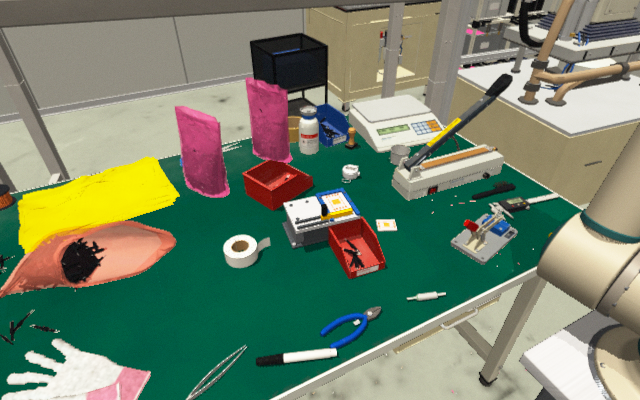

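The top view shows two red bins: (331,271), tucked under the nest and smaller, and (308,145), larger. I take the first. There are two blanks: (337,222) in the nest channel between blue rails, and a smaller one loose at (378,250). I take the one in the nest. An enlarged crop should confirm both and give corners.

```bash
python3 - <<'E'
from h import *
import pickle
a=pickle.load(open("top.pkl","rb"));b=pickle.load(open("scene.pkl","rb"))
A=cv2.resize(a["color"][190:302,270:400],None,fx=5,fy=5,interpolation=cv2.INTER_CUBIC)
cv2.imwrite("pics/c1.png",A)
hsv=cv2.cvtColor(a["color"],cv2.COLOR_BGR2HSV)
m=cv2.inRange(hsv,(100,120,80),(125,255,255)); m[:190]=0;m[255:]=0;m[:,:270]=0;m[:,370:]=0
p=np.argwhere(m)[:,::-1].astype(np.float32); r=cv2.minAreaRect(p); print(r)
for c in cv2.boxPoints(r): print(c,ray(a,c,.075))
E
```

```text
((334.67999267578125, 225.23995971679688), (31.112699508666992, 44.12346267700195), 8.13010311126709)
[316.16    244.87996] [0.52739641 0.32977282 0.075     ]
[322.4     201.19997] [0.62579262 0.31696327 0.075     ]
[353.19998 205.59996] [0.61669641 0.24728994 0.075     ]
[346.96    249.27995] [0.51851189 0.26152428 0.075     ]
```

View pics/c1.png

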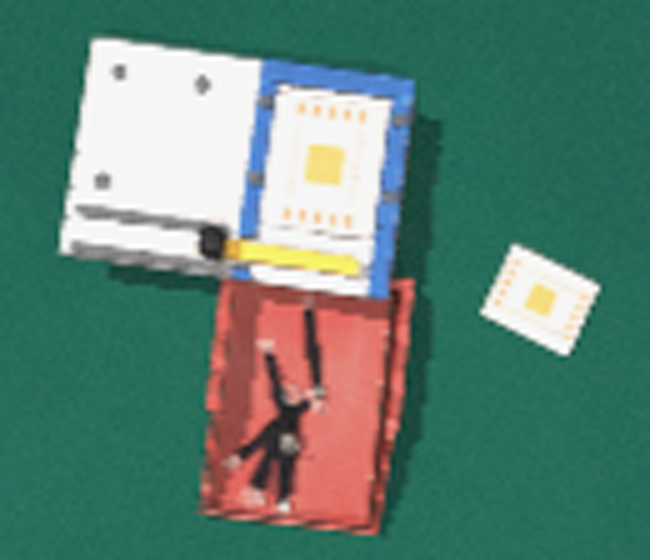

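The crop confirms it. The blank lies in the nest with its rear edge at crop (335,95) and front edge at (310,230). The yellow gate is across the front, its black tab at (212,240), and the small bin is directly below the lip. I'll fit the nest pose from the deck and rail corners.

```bash
cat > fit.py <<'E'
from h import *
import pickle
a=pickle.load(open("top.pkl","rb"))
N=[(55,112,68),(-45,112,68),(55,-35,75),(-45,-35,75),(55,35,75)]
P=[(93,38),(60,252),(413,82),(387,297),(262,60)]
W=np.array([ray(a,(270+(u-2)/5,190+(v-2)/5),n[2]/1000)[:2] for (u,v),n in zip(P,N)])
n=np.array(N)[:,:2]/1000
U,S,V=np.linalg.svd((n-n.mean(0)).T@(W-W.mean(0))); R=(U@V).T; o=W.mean(0)-R@n.mean(0)
print("origin",o,"yaw",np.degrees(np.arctan2(R[1,0],R[0,0])),"res mm",(1000*(n@R.T+o-W)).round(1).tolist())
for k,(x,y) in dict(tab=(-33,38),blank=(11,0),lip=(-45,0)).items(): print(k,R@np.array([x,y])/1000+o)
print("tab seen",ray(a,(270+210/5,190+238/5),.1095), "gatebar end")
for q in((335,95),(310,230)): print("blank edge nest", R.T@(ray(a,(270+(q[0]-2)/5,190+(q[1]-2)/5),.074)[:2]-o))
E
python3 fit.py
```

```text
origin [0.56680596 0.29056613] yaw -7.389108761014854 res mm [[0.6, -0.2], [-1.2, 0.5], [1.1, -0.8], [-1.4, 0.2], [1.0, 0.3]]
tab [0.53896708 0.3324946 ]
blank [0.57771461 0.28915145]
lip [0.52217966 0.29635345]
tab seen [0.54046145 0.33906119 0.1095    ] gatebar end
blank edge nest [ 0.04306399 -0.00029671]
blank edge nest [-0.0188686   0.00268924]
```

```bash
cat >> h.py <<'E'
from scipy.spatial.transform import Rotation as Ro
O=np.array([.5668,.2906]);YAW=-7.39
def go(x,y,z):
    "nest mm target for TCP -> tool shift mm and turn deg"
    s=bot.get_obs(); R=Ro.from_quat(s["orientation"]).as_matrix(); c,q=np.cos(np.radians(YAW)),np.sin(np.radians(YAW))
    w=np.r_[O+np.array([[c,-q],[q,c]])@np.array([x,y])/1e3,z/1e3]
    yaw=np.degrees(np.arctan2(R[1,0],R[0,0]))
    n=np.array([[c,q],[-q,c]])@(np.array(s["tool_pos"])[:2]-O)*1e3
    print("shift",(R.T@(w-s["tool_pos"])*1e3).round(1),"turn",round(yaw-YAW,2),"nest now",n.round(1),"z",round(s["tool_pos"][2]*1e3,1),"F",np.round(s["force"],1),"t",s["time"],"w",round(s["gripper_width"],4))
E
python3 -c "
from h import *
go(-33,5,200)"
```

```text
shift [ 598.3 -707.8   53.8] turn 24.11 nest now [-290.  -885.5] z 252.5 F [-0.3 -0.3  0.3] t 0.1 w 0.0854
```

Emit:
send_rows --pt "36 -42 0 2 -1" --pt "72 -85 0 4 -1" --pt "108 -128 0 6 -1" --pt "144 -170 0 8 -1" --pt "180 -213 0 10 -1" --pt "216 -255 0 12 -1" --pt "252 -298 0 15 -1" --pt "288 -340 0 18 -1" --pt "324 -383 0 21 -1" --pt "324 -383 0 24.1 -1"

```text
time: 1.35
tool_pos: [0.3661, -0.0867, 0.2531]
orientation: [0.998, -0.061, -0.0, -0.001]
force: [-0.3, -0.8, -0.5]
gripper_width: -0.0004
gripper_force: 0.0
```

```bash
python3 -c "
from h import *
go(-33,5,200)"
```

```text
shift [ 120.  -404.2   53.7] turn 0.35 nest now [-150.5 -400. ] z 253.1 F [-0.3 -0.8 -0.5] t 1.35 w -0.0004
```

Emit:
send_rows --pt "16 -55 0 0 -1" --pt "32 -110 0 0 -1" --pt "48 -165 0 0 -1" --pt "64 -220 0 0 -1" --pt "80 -275 10 0 -1" --pt "96 -330 20 0 -1" --pt "110 -380 40 0 -1" --pt "119 -403 53 0 -1" --pt "119 -403 53 0 -1" --pt "119 -403 53 0 -1"

```text
time: 2.6
tool_pos: [0.5348, 0.2929, 0.2002]
orientation: [0.998, -0.064, -0.0, 0.001]
force: [-0.3, -0.2, -0.2]
gripper_width: 0.0004
gripper_force: 0.0
```

```bash
python3 -c "
from h import *
go(-33,5,110)
s=bot.snapshot('wrist');cv2.imwrite('pics/w1.png',s['color'])
import pickle;pickle.dump(s,open('w1.pkl','wb'))"
```

```text
shift [-0.9 -6.9 90.2] turn 0.01 nest now [-32.   -1.8] z 200.2 F [-0.3 -0.2 -0.2] t 2.6 w 0.0004
```

View pics/w1.png

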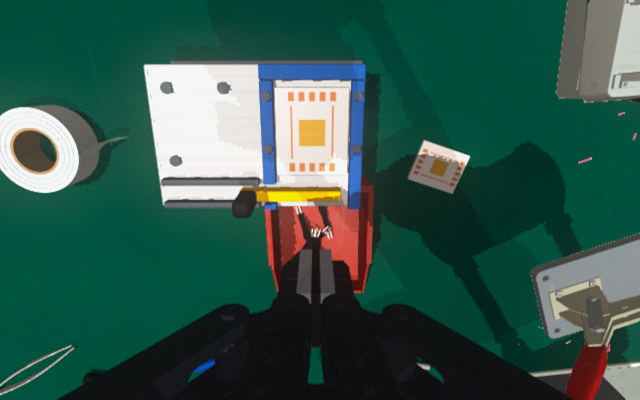

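Wrist view: blue frame corners are roughly (260,79) and (366,79) at the rear and (360,208) at the front right. The blank spans rows about 86 to 175, and the tab is at about (244,202). The closed fingers are at (316,265). Now I'll check the tab and blank positions in the nest frame.

```bash
python3 - <<'E'
from h import *
import pickle
s=pickle.load(open("w1.pkl","rb"))
c,q=np.cos(np.radians(YAW)),np.sin(np.radians(YAW))
f=lambda u,v,z:(np.array([[c,q],[-q,c]])@(ray(s,(u,v),z)[:2]-O)*1e3).round(1)
print("cam",-np.array(s["R"]).T@np.array(s["t"]))
for n,u,v,z in [("front right -45,-35",360,208,.075),("rear right 55,-35",366,66,.075),("rear left 55,35",259,66,.075),("deck fl -45,112",165,207,.068),("deck rl 55,112",145,66,.068),("tab top",241,210,.1095),("blank rear",313,86,.074),("blank front",313,176,.074),("gate right end",341,196,.080),("finger tip?",316,250,.178)]: print(n,f(u,v,z))
A=s["color"][50:225,130:400];cv2.imwrite("pics/w1c.png",cv2.resize(A,None,fx=2.9,fy=2.9,interpolation=cv2.INTER_CUBIC))
E
```

```text
cam [0.61323057 0.28323964 0.31950738]
front right -45,-35 [-40.8 -34.1]
rear right 55,-35 [ 55.9 -34.2]
rear left 55,35 [55.9 34.4]
deck fl -45,112 [-42.5 110.2]
deck rl 55,112 [ 56.2 110.6]
tab top [-29.7  44.7]
blank rear [43.7 -0.2]
blank front [-17.1  -0.1]
gate right end [-30.1 -19.7]
finger tip? [-23.3  -1.9]
```

View pics/w1c.png

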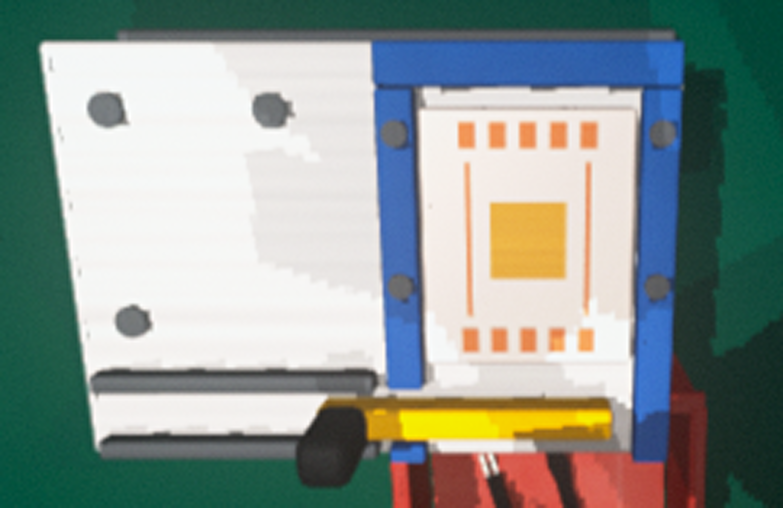

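The fit agrees within 1–3 mm, and the gate already stands about 6 mm open. I'll descend with the fingers closed inside the tab and push it toward +y.

Emit:
send_rows --pt "0 -4 45 0 -1" --pt "0 -4 85 0 -1" --pt "0 -4 90 0 -1" --pt "0 -12 90 0 -1" --pt "0 -20 90 0 -1" --pt "0 -28 90 0 -1" --pt "0 -36 90 0 -1" --pt "0 -44 90 0 -1" --pt "0 -52 90 0 -1" --pt "0 -60 90 0 -1"

```text
time: 3.9
tool_pos: [0.543, 0.3536, 0.1102]
orientation: [0.998, -0.064, -0.0, 0.0]
force: [-0.6, -1.7, 0.9]
gripper_width: -0.0
gripper_force: 1.1
```

```bash
python3 -c "
from h import *
go(-32,76,110)"
```

```text
shift [ -0.3 -16.6   0.2] turn 0.01 nest now [-31.7  59.4] z 110.2 F [-0.6 -1.7  0.9] t 3.9 w -0.0
```

Emit:
send_rows --pt "0 -4 0 0 -1" --pt "0 -8 0 0 -1" --pt "0 -12 0 0 -1" --pt "0 -13 0 0 -1" --pt "0 -14 0 0 -1"

```text
time: 4.53
tool_pos: [0.5447, 0.367, 0.1101]
orientation: [0.998, -0.064, -0.0, 0.0]
force: [-0.4, -2.0, -0.5]
gripper_width: 0.0001
gripper_force: 1.0
```

```bash
python3 -c "
from h import *
go(-32,76,110)"
```

```text
shift [-0.3 -3.1  0.1] turn 0.01 nest now [-31.7  72.9] z 110.1 F [-0.4 -2.  -0.5] t 4.525 w 0.0001
```

Emit:
send_rows --pt "0 -1 0 0 -1" --pt "0 -2 0 0 -1" --pt "0 -3 0 0 -1"

```text
time: 4.9
tool_pos: [0.5451, 0.37, 0.1102]
orientation: [0.998, -0.064, -0.0, 0.0]
force: [-0.6, -2.1, 0.6]
gripper_width: 0.0003
gripper_force: 1.0
```

Emit:
send_rows --pt "0 -1 0 0 -1" --pt "0 -2 0 0 -1"

```text
time: 5.15
tool_pos: [0.5453, 0.3711, 0.1101]
orientation: [0.998, -0.064, -0.0, 0.001]
force: [-0.4, -6.3, 1.0]
gripper_width: 0.0002
gripper_force: 2.9
```

Emit:
send_rows --pt "0 -1 0 0 -1" --pt "0 -1 0 0 -1"

```text
time: 5.4
tool_pos: [0.5453, 0.3712, 0.1101]
orientation: [0.998, -0.064, -0.0, 0.002]
force: [-0.9, -7.1, 2.0]
gripper_width: 0.0
gripper_force: 3.4
```

The gate is at its stop: the force rose and motion stopped. I'll back off and hover over the rear of the blank.

Emit:
send_rows --pt "0 10 0 0 -1" --pt "0 15 -50 0 -1" --pt "25 45 -60 0 -1" --pt "59 77 -60 0 -1" --pt "59 77 -60 0 -1" --pt "59 77 -20 0 -1" --pt "59 77 -10 0 -1" --pt "59 77 -10 0 -1"

```text
time: 6.4
tool_pos: [0.5935, 0.2896, 0.1196]
orientation: [0.998, -0.064, -0.001, 0.0]
force: [0.2, -0.0, 0.2]
gripper_width: -0.0002
gripper_force: 0.0
```

```bash
python3 -c "
from h import *
go(28,0,100)
s=bot.snapshot('top');cv2.imwrite('pics/t2.png',cv2.resize(s['color'][190:302,270:400],None,fx=5,fy=5))"
```

```text
shift [ 1.4  2.4 19.6] turn 0.04 nest now [26.6  2.4] z 119.6 F [ 0.2 -0.   0.2] t 6.4 w -0.0002
```

View pics/t2.png

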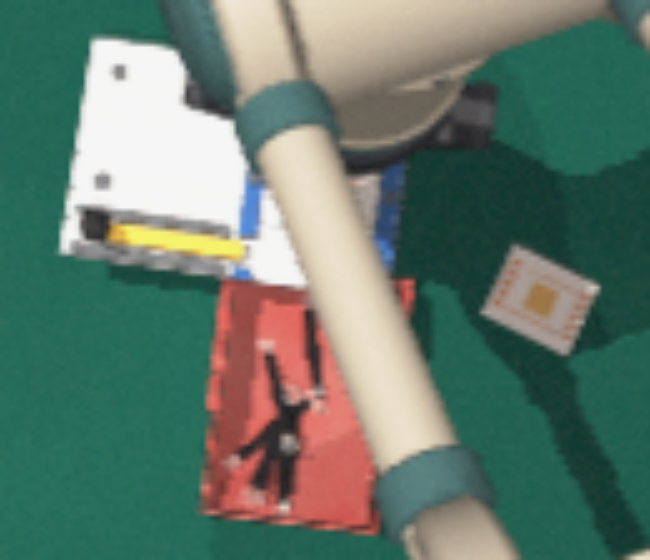

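The gate is open: tab at crop (96,222), right end at (243,250), channel clear. Now I'll descend gently onto the blank.

Emit:
send_rows --pt "1 2 10 0 -1" --pt "1 2 18 0 -1" --pt "1 2 20 0 -1" --pt "1 2 21 0 -1"

```text
time: 6.95
tool_pos: [0.595, 0.2869, 0.0991]
orientation: [0.998, -0.064, -0.0, 0.0]
force: [-0.5, 0.2, 0.5]
gripper_width: 0.0001
gripper_force: 0.0
```

Emit:
send_rows --pt "0 0 0.5 0 -1" --pt "0 0 1 0 -1"

```text
time: 7.2
tool_pos: [0.5951, 0.287, 0.0984]
orientation: [0.998, -0.064, 0.0, -0.0]
force: [-0.2, 0.8, -0.6]
gripper_width: -0.0
gripper_force: 0.0
```

Emit:
send_rows --pt "0 0 0.5 0 -1" --pt "0 0 0.5 0 -1"

```text
time: 7.45
tool_pos: [0.595, 0.287, 0.0978]
orientation: [0.998, -0.064, 0.0, 0.0]
force: [0.3, 0.8, 1.0]
gripper_width: 0.0
gripper_force: 0.0
```

Emit:
send_rows --pt "0 0 0.5 0 -1" --pt "0 0 0.5 0 -1"

```text
time: 7.7
tool_pos: [0.5949, 0.2869, 0.0972]
orientation: [0.998, -0.064, -0.0, 0.0]
force: [0.1, -0.4, 0.2]
gripper_width: 0.0
gripper_force: 0.0
```

Emit:
send_rows --pt "0 0 0.5 0 -1" --pt "0 0 0.5 0 -1"

```text
time: 7.95
tool_pos: [0.5949, 0.2869, 0.0967]
orientation: [0.998, -0.064, -0.0, 0.0]
force: [-0.3, -0.5, 0.2]
gripper_width: 0.0002
gripper_force: 0.0
```

Emit:
send_rows --pt "0 0 0.4 0 -1" --pt "0 0 0.4 0 -1"

```text
time: 8.2
tool_pos: [0.5949, 0.2869, 0.0963]
orientation: [0.998, -0.064, -0.0, 0.0]
force: [1.1, -0.9, 0.8]
gripper_width: 0.0006
gripper_force: 0.0
```

Emit:
send_rows --pt "0 0 0.4 0 -1" --pt "0 0 0.4 0 -1"

```text
time: 8.45
tool_pos: [0.595, 0.287, 0.0961]
orientation: [0.998, -0.064, 0.0, 0.0]
force: [-0.1, 0.1, 0.9]
gripper_width: -0.0003
gripper_force: 0.5
```

Emit:
send_rows --pt "0 0 0.3 0 -1" --pt "0 0 0.3 0 -1"

```text
time: 8.7
tool_pos: [0.595, 0.287, 0.0961]
orientation: [0.998, -0.064, 0.0, -0.0]
force: [-1.5, -0.5, 4.2]
gripper_width: -0.0001
gripper_force: 1.9
```

Contact at z = 0.096, 4 N. A touch more, then a trial drag.

Emit:
send_rows --pt "0 0 0.2 0 -1" --pt "0 0 0.2 0 -1" --pt "-3 0 0.2 0 -1" --pt "-6 0 0.2 0 -1" --pt "-10 0 0.2 0 -1"

```text
time: 9.32
tool_pos: [0.5858, 0.2885, 0.0961]
orientation: [0.998, -0.064, 0.001, -0.0]
force: [0.8, 0.1, 5.8]
gripper_width: 0.0002
gripper_force: 2.7
```

Emit:
send_rows --pt "-3 0 0 0 -1" --pt "-6 0 0 0 -1" --pt "-10 0 0 0 -1"

```text
time: 9.7
tool_pos: [0.5758, 0.2897, 0.0961]
orientation: [0.998, -0.064, 0.001, -0.0]
force: [1.1, -0.0, 5.2]
gripper_width: -0.0
gripper_force: 2.7
```

```bash
python3 -c "
from h import *
go(8,0,96)
s=bot.snapshot('wrist');cv2.imwrite('pics/w3.png',s['color'])
"
```

```text
shift [-1.1  0.3  0.1] turn 0.01 nest now [9.1 0.3] z 96.1 F [ 1.1 -0.   5.2] t 9.7 w -0.0
```

View pics/w3.png

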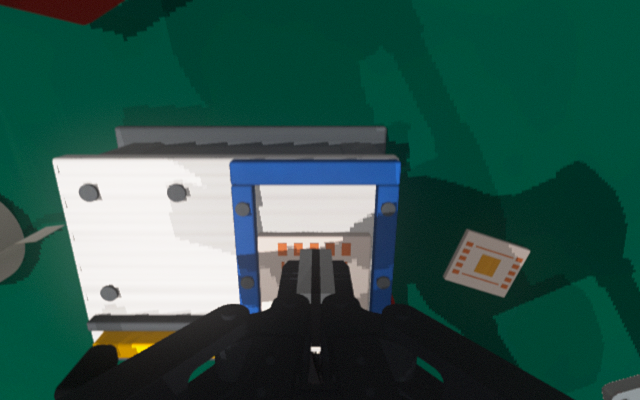

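The blank follows the fingers: its rear edge is now at row 234, well clear of the wall. The force is steady at 5 N, so I continue.

Emit:
send_rows --pt "-4 0 0 0 -1" --pt "-8 0 0 0 -1" --pt "-12 0 0 0 -1" --pt "-16 0 0 0 -1" --pt "-20 0 0 0 -1" --pt "-24 0 0 0 -1"

```text
time: 10.5
tool_pos: [0.552, 0.2929, 0.0961]
orientation: [0.998, -0.064, 0.001, -0.0]
force: [1.2, 0.0, 4.8]
gripper_width: 0.0001
gripper_force: 2.7
```

Emit:
send_rows --pt "-3 0 0 0 -1" --pt "-6 0 0 0 -1" --pt "-9 0 0 0 -1"

```text
time: 10.88
tool_pos: [0.5431, 0.294, 0.0961]
orientation: [0.998, -0.064, 0.001, -0.0]
force: [1.1, -0.4, 6.1]
gripper_width: -0.0003
gripper_force: 2.7
```

```bash
python3 -c "
from h import *
go(-43,0,96)"
```

```text
shift [-19.    0.3   0. ] turn 0.01 nest now [-24.    0.3] z 96.1 F [ 1.1 -0.4  6.1] t 10.875 w -0.0003
```

Emit:
send_rows --pt "-5 0 0 0 -1" --pt "-12 0 0 0 -1" --pt "-20 0 0 0 -1" --pt "-28 0 -15 0 -1" --pt "-28 0 -60 0 -1" --pt "-28 0 -100 0 -1" --pt "-28 0 -110 0 -1"

```text
time: 11.75
tool_pos: [0.5153, 0.298, 0.2085]
orientation: [0.998, -0.064, 0.002, -0.001]
force: [0.8, -0.1, -0.2]
gripper_width: -0.0001
gripper_force: 0.0
```

```bash
python3 -c "
from h import *
go(-43,0,200)
s=bot.snapshot('scene');cv2.imwrite('pics/s4.png',cv2.resize(s['color'][150:300,260:420],None,fx=3.7,fy=3.7))
"
```

```text
shift [9.  0.7 8.6] turn 0.02 nest now [-52.1   0.7] z 208.5 F [ 0.8 -0.1 -0.2] t 11.75 w -0.0001
```

View pics/s4.png

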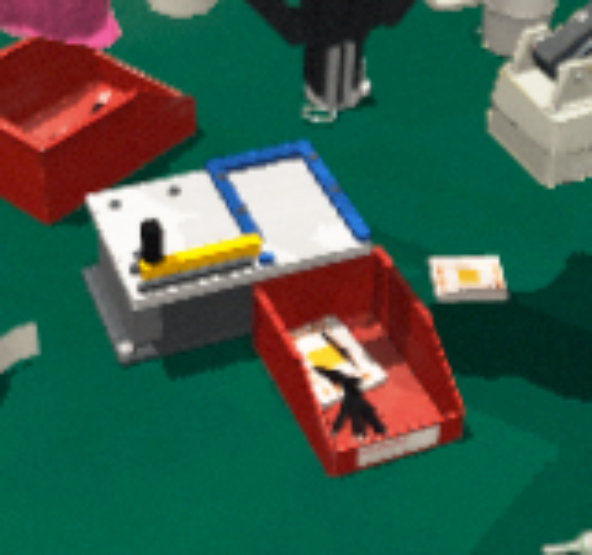

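The blank lies flat on the bin floor at crop (335,360). The gate is open, the bin upright and in place, and the channel empty. I'll let it settle, then hand in.

Emit:
send_rows --pt "0 0 0 0 -1" --pt "0 0 0 0 -1" --pt "0 0 0 0 -1" --pt "0 0 0 0 -1"

```text
time: 12.3
tool_pos: [0.5144, 0.2972, 0.2047]
orientation: [0.998, -0.064, -0.001, 0.0]
force: [-0.8, -0.1, 0.3]
gripper_width: -0.0001
gripper_force: 0.0
```

```bash
python3 -c "
from bench import bot
print(bot.hand_in())"
```

```text
the job is handed in; nothing more can be done
None
```

I slid the gate open to its stop and dragged the blank off the lip at a measured 6 N or less; the last picture shows it flat in the small red bin, and I handed the job in at 12.3 s (no verdict came back).

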